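# Gauge the gap of a board clamp with stepped leaves

### The arm

A 6-joint arm with a two-finger parallel gripper is mounted at the origin on the work surface. World frame = base frame: x ahead of the robot, y to its left, z up, the work surface at z = 0. Lengths are in m, angles in rad, forces in N, time in s.
With the tool pointing down it reaches from about 0.275 to 0.875 m from the base axis. Payload 12.5 kg.
Tool frame: the origin (TCP) lies midway between the tips of the shut fingers; the grasp point (between the pads) lies 19 mm behind it (tcp_to_grasp is the distance from the TCP to the grasp point, in m); z points along the fingers, y is the line along which they close (so a half turn about z gives the same grasp; the last joint's range is limited). The gripper opens to 85 mm and grips with 20 to 120 N. Pads are 22 mm wide; open, the fingers measure 114 mm over their backs; the gripper's body (76 mm by 85 mm) begins 54 mm behind the grasp point. The pads swing forward as they close: fully open they stand 13 mm farther back than shut.
Start: joints at [-1.4, 0.351, 1.652, -0, 1.139, -0.085], TCP at [0.139, -0.532, 0.231] pointing down, gripper open.
Joint ranges: [-2.75, 2.75], [-0.79, 2.1], [0.01, 2.65], [-1.57, 4.71], [0.07, 3.14], [-2.87, 2.87]. Speed limits (rad/s): [2.22, 2.22, 2.79, 3.14, 3.14, 3.14].

### API

Orientations are given as a rotation vector (axis times angle).
In Python, from cell import get_state, grab_frame, camera_model, finish_job, tcp_to_grasp gives the robot as it stands.
- The arm moves only by the shell command python3 -m creep 'ROWS' [FORCE]. ROWS is JSON, a list of rows, each an object with "offset": the shift along the tool's x, y, z each as a share of 0.15 m, from -1 to 1, a list of three; "yaw": the turn about the tool's z as a share of 1.5 rad, from -1 to 1; "fingers": the gripper command: -1 is shut, 1 is fully open, values between are in proportion. A call has exactly 5 rows; each row is the pose to reach, as a shift and turn from the pose commanded when the call began, along the tool's axes at that moment; what a row does not reach only later rows make up. A row lasts 1/12 s, in which the tool goes at most 41.7 mm and 7.16 degrees, less where a joint would pass 70% of its speed; a pose out of reach is approached as far as the arm can. A call with a number of a shift or a turn outside -1 to 1 is refused whole. A call with a gripper value outside its range is refused whole. The fingers move at their own pace and stop on an object; FORCE is the grip in N (left out, the last holds). Time passes only in rows, so rows that repeat a pose let the fingers close, or fill a call up. It gives the time, the measured TCP pose, the force, the opening and the grip force at its end, in the units of the state.
- get_state(): the state, without advancing time (a new reading comes with each control period).
- grab_frame(name): name is "scene" or "side" or "wrist"; returns the picture (384x512x3 uint8, red, green, blue); there is no depth.
- camera_model(name): a dict with "fx", "fy", "cx", "cy" (pixels), "origin" and "orientation" of the camera in the world; the wrist camera has in their place "tool_from_camera" (4x4, takes a point from camera to tool coordinates, whose origin is the TCP and whose axes are the flange's). Camera axes: x right, y up, looking along -z (the intrinsics and any distortion apply to the point x, -y, -z); pixel columns grow to the right and rows downward; lengths in m; the calibration is good to about 2 mm. The wrist camera is an equidistant fisheye: a pixel r from the principal point sees the ray r / f radians off the axis. A picture is of the moment at which its call begins: read the wrist's pose just before it. camera_model takes no time and is no camera call.
- finish_job(): hands the job in; it is judged then, once.
The state is a dict: "time_s": time; "qpos": joint angles; "qvel": joint speeds; "joint_torque": joint torques, N m; "tcp_pos": TCP position; "eef_rot": TCP orientation; "ft_force": force on the tool from outside, world axes, zero at the start; "wrist_torque": the same for the moment, N m; "width": opening from 0.0 (shut) to 1.0 (fully open); "grip_force": force on a finger pad.
Only numpy, scipy, OpenCV 4.12 (cv2) and the standard library are available. Lean on these libraries where they do the work, as an engineer would, in place of code of your own. Each camera call takes 0.05 s, during which the arm holds its last target. There are 200 camera calls.

### The job

The sign-board clamp on the bench is set to an unknown gap: find it with the three gauge leaves. Starting with the thinnest and going up, push one leaf at a time down into the gap until its collar sits on the clamp; a loose leaf goes back into the rack, and the first leaf that binds, swinging the dial pointer past its mark, stays standing fully home in the clamp with the others hanging upright in the rack. Do not disturb the tape, bottle and squeegee.

Things in the scene. Friction and masses are not known exactly. Their poses are not given: they have to be found in the camera images.
- clamp: Clamp fixed to the bench, base 90 x 150 mm (y = -40 to 110); jaws 36 mm long (x), tops 60 mm up, mouth edges rounded 4 mm. Origin on the bench under the fixed jaw's face; x along the gap, y across it, z up. Fixed jaw: y = -26 to 0, face at y = 0. The sprung jaw faces it from +y at an untold gap of 5.8 to 14 mm, new each time. Behind it (y = 35 to 100) a block 45 mm high bears the dial.
- clamp_mouth (a point): Top edge of the fixed jaw's face, 60 mm up; axes as clamp. A leaf t thick goes in at y = t/2, against the fixed jaw; home, its collar rests on the jaws and its collar point is 22 mm above this. The sprung jaw yields up to 7 mm to +y (2.5 N at rest, 0.8 N more per mm), the fixed jaw not at all: better enter 1 to 2 mm off it. Pushing home takes up to 15 N.
- pointer (a joint): Black pointer on the white dial (rad, anticlockwise from above): 0 at rest, along the clamp's +x; 0.3 rad per mm the sprung jaw is pushed open. Black mark at 0.3. Read it with the leaf home and let go, as the spring then sets the leaf against the fixed jaw: at or past the mark it binds, less is loose. First binding leaf reads 0.3 to 1.2, the next one up over 1.2: too thick.
- rack: Wooden comb rack fixed to the bench, 60 (x) x 230 (y) x 55 mm, blocks 36 mm wide in x. Three slots 17 mm wide, at y = -75, 0, +75 mm, x = 0. Origin under its centre on the bench, z up. A leaf hangs with its blade in a slot (slot floor 8 mm up), collar on the block tops, collar point 77 mm up. Leaves start in any order, up to 3 mm off x = 0.
- leaf_thin_collar (a point): Thinnest gauge leaf, 120 g: steel blade 9 mm thick (y), 28 wide (x), below a grey plastic collar 40 (x) x 30 (y) x 36 mm; blade's tongue stands 4 mm above the collar. Blade reaches 45 mm below the collar: upper 20 mm parallel, lower 25 mm taper to a 2 mm edge. This point: on the axis, 22 mm above the collar's underside. Grip the collar across 40 or 30 mm.
- leaf_mid_collar (a point): Middle gauge leaf, 140 g: steel blade 12 mm thick (y), 28 wide (x), below a grey plastic collar 40 (x) x 30 (y) x 36 mm; blade's tongue stands 9 mm above the collar. Blade reaches 45 mm below the collar: upper 20 mm parallel, lower 25 mm taper to a 2 mm edge. This point: on the axis, 22 mm above the collar's underside. Grip the collar across 40 or 30 mm.
- leaf_thick_collar (a point): Thickest gauge leaf, 160 g: steel blade 15 mm thick (y), 28 wide (x), below a grey plastic collar 40 (x) x 30 (y) x 36 mm; blade's tongue stands 14 mm above the collar. Blade reaches 45 mm below the collar: upper 20 mm parallel, lower 25 mm taper to a 2 mm edge. This point: on the axis, 22 mm above the collar's underside. Grip the collar across 40 or 30 mm.
- leaf_thin: The thinnest leaf; origin at its blade's lower edge, 67 mm below its collar point.
- leaf_mid: The middle leaf; origin at its blade's lower edge, 67 mm below its collar point.
- leaf_thick: The thickest leaf; origin at its blade's lower edge, 67 mm below its collar point.
- tape: Bystander: cardboard-coloured tape roll lying flat, 100 mm across, 24 mm high; origin under its centre.
- bottle: Bystander: amber bottle, 64 mm across, 160 mm high; origin under its centre.
- squeegee: Bystander: flat white plastic squeegee 70 x 100 x 12 mm; origin under its centre.
There are look-alikes about, which are no part of the job. What is shaped like the leaf_thick but orange or purple is not meant. What is shaped like the rack but turquoise or yellow is not meant.

How it is judged:
By the outcome, as a careful person would: the job done as asked, in the order asked, and still so for the second after the job is handed in, with the robot touching nothing.
It also fails if it takes over 72 s, if anything falls off the work surface, if the arm or the gripper's body presses on something with over 40 N, if the wrist force passes 120 N, or if a joint passes its speed limit or range.

## Working session

There is one attempt and no reset: what is moved stays moved. The work goes in short steps, Python scripts to look and compute and a shell command to move; the robot and the scene stay as the last step left them, time stands still between calls to the robot, and variables do not carry over. Pictures are saved under pics/ and viewed, at most 10 in all, crops included, and the job is handed in when it is done.

```bash
ls; mkdir -p pics; python3 - <<'E'
from cell import *
import cv2,numpy as np
print(get_state()); print(tcp_to_grasp)
for n in("scene","side","wrist"):
    print(n,camera_model(n)); f=grab_frame(n); cv2.imwrite(f"pics/{n}0.png",f[...,::-1])
a=[cv2.imread(f"pics/{n}0.png") for n in("scene","side")]
E
```

```text
pics
{'time_s': 0.0, 'qpos': array([-1.39962252e+00,  3.51271470e-01,  1.65241085e+00,  1.99879288e-05,
        1.13910954e+00, -8.46062575e-02]), 'qvel': array([-0.00134128, -0.00107852,  0.00121715, -0.00037435,  0.00095863,
        0.00031693]), 'joint_torque': array([ 2.56993757e-03, -5.06085062e+01, -2.91398209e+01,  8.56259294e-05,
        4.49188243e-03,  1.57248746e-05]), 'tcp_pos': array([ 0.13912021, -0.53177585,  0.23074416]), 'eef_rot': array([-3.11474853e+00, -4.00518089e-01,  5.30057277e-05]), 'ft_force': array([-0.52224037,  0.39507419, -0.34533687]), 'wrist_torque': array([ 0.08144058, -0.00623756,  0.01212712]), 'grip_force': 0.0, 'width': 0.9992650317430516}
0.0187
scene {'fx': 378.1451790382444, 'fy': 378.1451790382444, 'cx': 255.80286302475068, 'cy': 193.62231806593948, 'origin': array([0.8436184 , 0.31403291, 0.78331892]), 'orientation': array([0.27915832, 0.78237025, 2.30033102])}
side {'fx': 424.15177014680154, 'fy': 424.15177014680154, 'cx': 253.57158946267123, 'cy': 186.13631976228584, 'origin': array([-0.20095027,  0.69581652,  0.77186054]), 'orientation': array([ 0.46186319, -1.17240469, -2.17192129])}
wrist {'fx': 297.3186396354542, 'fy': 297.3186396354542, 'cx': 255.2599704925209, 'cy': 189.97975264563576, 'tool_from_camera': array([[ 5.00820287e-05,  9.63676323e-01,  2.67072917e-01,
         6.53819283e-02],
       [ 9.99998433e-01,  4.24284343e-04, -1.71846225e-03,
        -2.77989390e-04],
       [-1.76935624e-03,  2.67072584e-01, -9.63674792e-01,
        -1.42724265e-01],
       [ 0.00000000e+00,  0.00000000e+00,  0.00000000e+00,
         1.00000000e+00]])}
```

View pics/scene0.png

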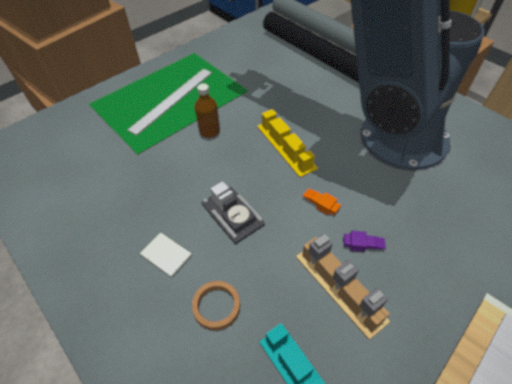

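View pics/side0.png

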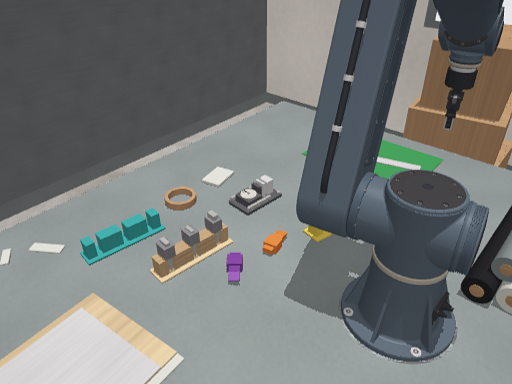

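The scene view shows the wooden rack at about (343,285) with three grey leaves at (320,245), (346,273) and (374,303), and the clamp at (233,210). Possible mix-ups are the orange leaf (322,201), purple leaf (364,241), yellow rack (287,142) and turquoise rack (292,355). I choose the brown rack with the grey leaves. Next is one close crop of each from both cameras.

```bash
cat >h.py <<'E'
from cell import *
import cv2,numpy as np
from scipy.spatial.transform import Rotation as R
def ray(n,u,v,st=None):
    m=camera_model(n); x=(u-m['cx'])/m['fx']; y=(v-m['cy'])/m['fy']
    if n!='wrist':
        return m['origin'],R.from_rotvec(m['orientation']).apply([x,-y,-1])
    r=np.hypot(x,y); s=np.sin(r)/r if r>1e-9 else 1
    T=m['tool_from_camera']; d=T[:3,:3]@[x*s,-y*s,-np.cos(r)]
    Q=R.from_rotvec(st['eef_rot']); return st['tcp_pos']+Q.apply(T[:3,3]),Q.apply(d)
def onz(n,u,v,z,st=None):
    o,d=ray(n,u,v,st); return (o+d*(z-o[2])/d[2]).round(4)
def proj(n,p,st=None):
    m=camera_model(n)
    if n!='wrist':
        q=R.from_rotvec(m['orientation']).inv().apply(np.asarray(p)-m['origin'])
        return np.array([m['cx']+m['fx']*q[0]/-q[2],m['cy']-m['fy']*q[1]/-q[2]])
    T=m['tool_from_camera']; t=R.from_rotvec(st['eef_rot']).inv().apply(np.asarray(p)-st['tcp_pos'])
    q=T[:3,:3].T@(t-T[:3,3]); a=np.arctan2(np.hypot(q[0],q[1]),-q[2]); k=a/np.hypot(q[0],q[1])
    return np.array([m['cx']+m['fx']*k*q[0],m['cy']-m['fy']*k*q[1]])
E
python3 - <<'E'
import cv2,numpy as np
a=cv2.imread('pics/scene0.png');b=cv2.imread('pics/side0.png')
def c(i,x,y,w=100,h=75,s=4): return cv2.resize(i[y:y+h,x:x+w],(400,300),interpolation=cv2.INTER_CUBIC)
o=np.vstack([np.hstack([c(a,290,225,104,112),c(a,190,170)]),np.hstack([c(b,145,205),c(b,215,165)])])
cv2.imwrite('pics/crop1.png',o)
E
```

```text
(no output)
```

View pics/crop1.png

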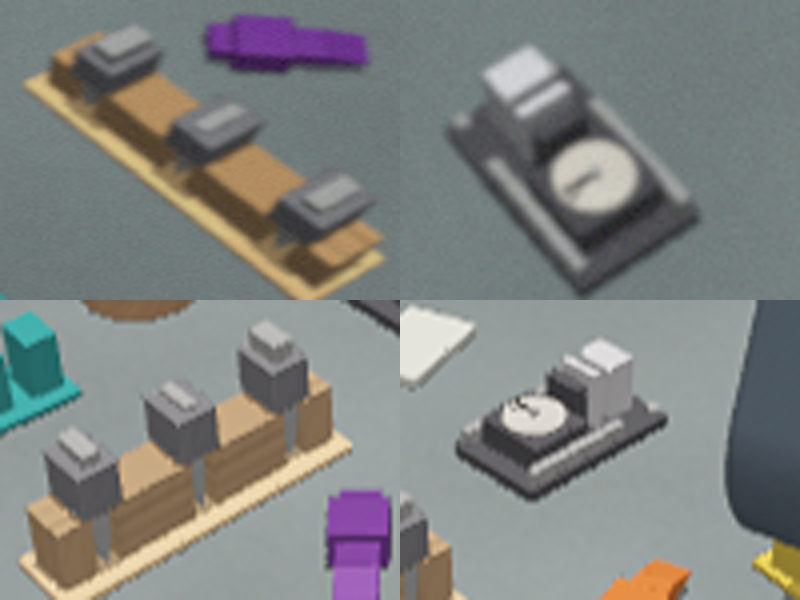

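```bash
python3 - <<'E'
from h import *
print('leaves scene z.1',[onz('scene',*p,.1) for p in((320.7,241.8),(346.4,269.8),(375.8,297.8))])
print('leaves side',[onz('side',*p,.1) for p in((165,241.2),(190,229.2),(212,214))])
print('rack base',[onz('scene',*p,.006) for p in((296.5,256.7),(368,336.2),(389.3,321.3))])
print('clamp base scene',[onz('scene',*p,.012) for p in((202.5,200),(235,243),(264,223))])
print('clamp base side',[onz('side',*p,.012) for p in((229.2,202.5),(247.5,215),(281.8,194.5))])
print('clamp jaw tops',onz('scene',190+122/4,170+70/4,.06),onz('scene',190+145/4,170+105/4,.06))
for n,l in(('scene',((208,108),(165,254),(216,305))),('side',((218,176),(181,198)))):
  print([onz(n,*p,.01) for p in l])
s=get_state();print(R.from_rotvec(s['eef_rot']).as_matrix().round(3))
E
```

```text
leaves scene z.1 [array([0.4894, 0.1039, 0.1   ]), array([0.4991, 0.1802, 0.1   ]), array([0.5027, 0.2539, 0.1   ])]
leaves side [array([0.4933, 0.2531, 0.1   ]), array([0.4824, 0.1824, 0.1   ]), array([0.4868, 0.1019, 0.1   ])]
rack base [array([0.5105, 0.0641, 0.006 ]), array([0.5318, 0.2843, 0.006 ]), array([0.4759, 0.2948, 0.006 ])]
clamp base scene [array([ 0.5743, -0.2066,  0.012 ]), array([ 0.5934, -0.0554,  0.012 ]), array([ 0.506 , -0.0505,  0.012 ])]
clamp base side [array([ 0.5796, -0.0522,  0.012 ]), array([ 0.493 , -0.0417,  0.012 ]), array([ 0.4834, -0.1933,  0.012 ])]
clamp jaw tops [ 0.5358 -0.1748  0.06  ] [ 0.5423 -0.1446  0.06  ]
[array([ 0.3463, -0.4812,  0.01  ]), array([ 0.7305, -0.1429,  0.01  ]), array([0.7181, 0.0309, 0.01  ])]
[array([ 0.7214, -0.1417,  0.01  ]), array([0.7151, 0.028 , 0.01  ])]
[[ 0.967  0.253 -0.   ]
 [ 0.253 -0.967  0.001]
 [ 0.    -0.001 -1.   ]]
```

View pics/wrist0.png

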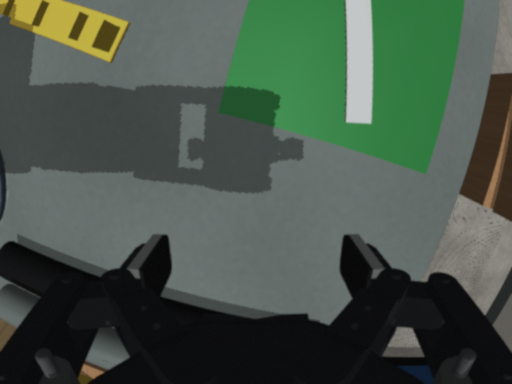

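```bash

python3 -m creep '[{"offset":[0.25,-0.02,-0.1],"yaw":-0.08,"fingers":1},{"offset":[0.5,-0.05,-0.2],"yaw":-0.16,"fingers":1},{"offset":[0.75,-0.07,-0.33],"yaw":-0.24,"fingers":1},{"offset":[0.98,-0.09,-0.33],"yaw":-0.33,"fingers":1},{"offset":[0.98,-0.09,-0.33],"yaw":-0.41,"fingers":1}]'
python3 -m creep '[{"offset":[0.25,-0.02,0],"yaw":-0.08,"fingers":1},{"offset":[0.5,-0.05,0],"yaw":-0.16,"fingers":1},{"offset":[0.75,-0.07,0],"yaw":-0.24,"fingers":1},{"offset":[0.95,-0.1,0],"yaw":-0.33,"fingers":1},{"offset":[0.95,-0.1,0],"yaw":-0.41,"fingers":1}]'
python3 -m creep '[{"offset":[0.2,0.18,0],"yaw":0,"fingers":1},{"offset":[0.4,0.36,0],"yaw":0,"fingers":1},{"offset":[0.6,0.54,0],"yaw":0,"fingers":1},{"offset":[0.8,0.7,0],"yaw":0,"fingers":1},{"offset":[0.94,0.86,0],"yaw":0,"fingers":1}]'
python3 -m creep '[{"offset":[0,0,0],"yaw":0,"fingers":1},{"offset":[0,0,0],"yaw":0,"fingers":1},{"offset":[0,0,0],"yaw":0,"fingers":1},{"offset":[0,0,0],"yaw":0,"fingers":1},{"offset":[0,0,0],"yaw":0,"fingers":1}]'
python3 - <<'E'
from h import *
s=get_state();print(s['qpos'],R.from_rotvec(s['eef_rot']).as_matrix().round(4))
cv2.imwrite('pics/w1.png',grab_frame('wrist')[...,::-1])
E
```

```text
time_s: 0.57
tcp_pos: [0.2826, -0.4801, 0.2818]
eef_rot: [2.844, 1.331, 0.002]
ft_force: [-0.5, 0.2, -0.6]
width: 0.997
grip_force: 0.0
time_s: 0.98
tcp_pos: [0.3609, -0.3598, 0.2808]
eef_rot: [-2.314, -2.124, -0.002]
ft_force: [0.2, -0.7, -0.6]
width: 1.001
grip_force: 0.0
time_s: 1.4
tcp_pos: [0.5018, -0.233, 0.2807]
eef_rot: [-2.323, -2.114, -0.0]
ft_force: [0.3, -0.2, -0.4]
width: 0.999
grip_force: 0.0
time_s: 1.82
tcp_pos: [0.5, -0.2363, 0.2809]
eef_rot: [-2.326, -2.112, 0.0]
ft_force: [-0.2, -0.1, -0.8]
width: 1.002
grip_force: 0.0
[-5.25591738e-01  3.09844769e-01  1.58265223e+00 -1.18581932e-04
  1.24913845e+00 -4.29091466e-01] [[ 9.630e-02  9.954e-01 -1.000e-04]
 [ 9.954e-01 -9.630e-02 -1.000e-04]
 [-1.000e-04 -1.000e-04 -1.000e+00]]
```

View pics/w1.png

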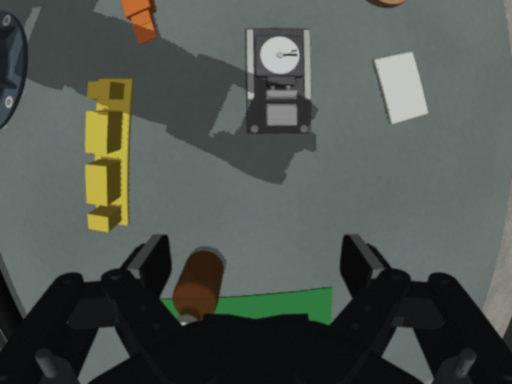

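The wrist view shows the clamp with base corners at (247,30), (310,29), (247,133) and (311,134), the fixed jaw at (282,114) and the dial at (280,55), pointer at rest. I'll take one closer look over the clamp, then one over the rack.

```bash

python3 -m creep '[{"offset":[0.2,0.08,0.1],"yaw":0,"fingers":1},{"offset":[0.4,0.16,0.2],"yaw":0,"fingers":1},{"offset":[0.5,0.2,0.3],"yaw":0,"fingers":1},{"offset":[0.5,0.2,0.3],"yaw":0,"fingers":1},{"offset":[0.5,0.2,0.3],"yaw":0,"fingers":1}]' >/dev/null
python3 -m creep '[{"offset":[0,0,0],"yaw":0,"fingers":1},{"offset":[0,0,0],"yaw":0,"fingers":1},{"offset":[0,0,0],"yaw":0,"fingers":1},{"offset":[0,0,0],"yaw":0,"fingers":1},{"offset":[0,0,0],"yaw":0,"fingers":1}]'
python3 - <<'E'
from h import *
import pickle
s=get_state(); f=grab_frame('wrist'); cv2.imwrite('pics/w2.png',f[...,::-1]); pickle.dump(s,open('w2.pkl','wb'))
E
python3 -m creep '[{"offset":[0.25,-0.06,0],"yaw":0,"fingers":1},{"offset":[0.5,-0.12,0],"yaw":0,"fingers":1},{"offset":[0.75,-0.18,0],"yaw":0,"fingers":1},{"offset":[1,-0.25,0],"yaw":0,"fingers":1},{"offset":[1,-0.25,0],"yaw":0,"fingers":1}]' >/dev/null
python3 -m creep '[{"offset":[0.25,-0.06,0],"yaw":0,"fingers":1},{"offset":[0.5,-0.12,0],"yaw":0,"fingers":1},{"offset":[0.75,-0.18,0],"yaw":0,"fingers":1},{"offset":[0.95,-0.25,0],"yaw":0,"fingers":1},{"offset":[0.95,-0.25,0],"yaw":0,"fingers":1}]' >/dev/null
python3 -m creep '[{"offset":[0,0,0],"yaw":0,"fingers":1},{"offset":[0,0,0],"yaw":0,"fingers":1},{"offset":[0,0,0],"yaw":0,"fingers":1},{"offset":[0,0,0],"yaw":0,"fingers":1},{"offset":[0,0,0],"yaw":0,"fingers":1}]'
python3 - <<'E'
from h import *
import pickle
s=get_state(); f=grab_frame('wrist'); cv2.imwrite('pics/w3.png',f[...,::-1]); pickle.dump(s,open('w3.pkl','wb'))
a=cv2.imread('pics/w2.png')[60:260,165:365];b=f[60:260,165:365,::-1]
cv2.imwrite('pics/crop2.png',cv2.resize(np.hstack([a,b]),(800,400),interpolation=cv2.INTER_CUBIC))
E
```

```text
time_s: 2.7
tcp_pos: [0.5376, -0.1641, 0.2362]
eef_rot: [2.325, 2.112, 0.0]
ft_force: [0.8, 0.1, -0.6]
width: 1.001
grip_force: 0.0
time_s: 4.0
tcp_pos: [0.491, 0.1338, 0.2358]
eef_rot: [2.326, 2.112, -0.0]
ft_force: [0.8, 0.3, -0.5]
width: 1.002
grip_force: 0.0
```

View pics/crop2.png

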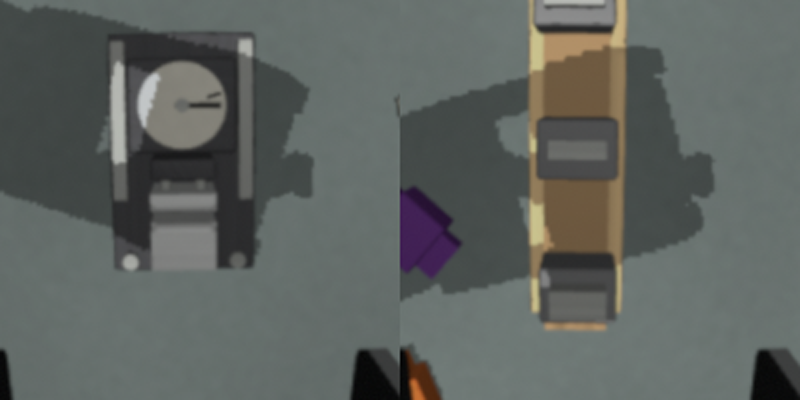

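Left crop: clamp base corners at wrist pixels (219,77), (292,76), (222,194) and (291,194), with the fixed jaw's top between rows 172 and 194. Right crop: rack with the thin-tongued leaf in the middle at (453,135) minus 200 in x. The thickest tongue is at the bottom and the mid leaf at the top.

```bash
python3 - <<'E'
from h import *
import pickle
s=pickle.load(open('w2.pkl','rb'))
M=R.from_rotvec(s['eef_rot']).as_matrix(); ex=M[:,1];ey=M[:,0]
def loc(st,u,v,z):
    p=onz('wrist',u,v,z,st); return p,(np.array([p@ex,p@ey])).round(4)
print('tool angle',np.degrees(np.arctan2(ey[1],ey[0])))
for z in(.0,.012,):
  for p in((219.5,77.5),(292,76.5),(222.5,194),(291.5,194)): print(z,*loc(s,*p,z))
print('jaw x edges z.06',loc(s,165+151/2,60+245/2,.06),loc(s,165+217/2,60+245/2,.06))
g=cv2.cvtColor(cv2.imread('pics/w2.png'),cv2.COLOR_BGR2GRAY)
for v in range(134,198): print(v,int(g[v,250:265].mean()),loc(s,257,v,.06)[1][1],end=' | ')
s=pickle.load(open('w3.pkl','rb'))
print()
for n,c in dict(thin_collar_TL=(538,119),TR=(617,119),BL=(538,179),BR=(617,179)).items():
  print(n,*loc(s,165+(c[0]-400)/2,60+c[1]/2,.091))
print('tongue',loc(s,165+(577-400)/2,60+150/2,.095), 'thick tongue',loc(s,165+(578-400)/2,60+304/2,.105))
print([loc(s,165+(c-400)/2,60+d/2,0.055) for c,d in((537,215),(611,215))],'rack base',[loc(s,165+(c-400)/2,60+d/2,0.006) for c,d in((531,100),(627,30),(531,215),(624,215),(531,310))])
E
```

```text
tool angle 84.51445916410043
0.0 [ 0.5013 -0.0519  0.    ] [ 0.504  -0.0037]
0.0 [ 0.5922 -0.0593  0.    ] [ 0.5952 -0.0024]
0.0 [ 0.488  -0.2037  0.    ] [ 0.5052 -0.1561]
0.0 [ 0.5797 -0.2125  0.    ] [ 0.5974 -0.1561]
0.012 [ 0.5026 -0.0534  0.012 ] [ 0.5054 -0.0051]
0.012 [ 0.5906 -0.0605  0.012 ] [ 0.5937 -0.0038]
0.012 [ 0.4897 -0.2003  0.012 ] [ 0.5066 -0.1526]
0.012 [ 0.5785 -0.2089  0.012 ] [ 0.5958 -0.1526]
jaw x edges z.06 (array([ 0.5182, -0.1756,  0.06  ]), array([ 0.5326, -0.1253])) (array([ 0.5545, -0.1791,  0.06  ]), array([ 0.5691, -0.1253]))
134 72 -0.0717 | 135 43 -0.0728 | 136 29 -0.0738 | 137 25 -0.0749 | 138 26 -0.076 | 139 32 -0.0771 | 140 41 -0.0782 | 141 46 -0.0792 | 142 46 -0.0803 | 143 45 -0.0814 | 144 45 -0.0825 | 145 45 -0.0836 | 146 44 -0.0846 | 147 44 -0.0857 | 148 42 -0.0869 | 149 42 -0.088 | 150 52 -0.0891 | 151 67 -0.0902 | 152 76 -0.0913 | 153 78 -0.0924 | 154 77 -0.0935 | 155 79 -0.0945 | 156 92 -0.0956 | 157 113 -0.0967 | 158 128 -0.0978 | 159 132 -0.0989 | 160 132 -0.1 | 161 131 -0.1011 | 162 127 -0.1022 | 163 119 -0.1033 | 164 106 -0.1044 | 165 
[... 630 characters left out ...]
372]
TR [0.5119 0.1892 0.091 ] [0.4915 0.2373]
BL [0.471  0.1637 0.091 ] [0.4532 0.208 ]
BR [0.5093 0.16   0.091 ] [0.4917 0.2079]
tongue (array([0.4914, 0.1763, 0.095 ]), array([0.4724, 0.2225])) thick tongue (array([0.4847, 0.1027, 0.105 ]), array([0.4727, 0.1485]))
[(array([0.4652, 0.1391, 0.055 ]), array([0.4498, 0.1829])), (array([0.5061, 0.1351, 0.055 ]), array([0.4909, 0.1829]))] rack base [(array([0.4648, 0.2029, 0.006 ]), array([0.4433, 0.2464])), (array([0.5281, 0.2411, 0.006 ]), array([0.5026, 0.2905])), (array([0.4568, 0.1302, 0.006 ]), array([0.4423, 0.1733])), (array([0.516 , 0.1244, 0.006 ]), array([0.5017, 0.1732])), (array([0.4491, 0.066 , 0.006 ]), array([0.4407, 0.1086]))]
```

```bash

python3 -m creep '[{"offset":[0.15,-0.023,0],"yaw":0,"fingers":1},{"offset":[0.283,-0.023,0.2],"yaw":0,"fingers":1},{"offset":[0.283,-0.023,0.4],"yaw":0,"fingers":1},{"offset":[0.283,-0.023,0.55],"yaw":0,"fingers":1},{"offset":[0.283,-0.023,0.7],"yaw":0,"fingers":1}]' >/dev/null
python3 -m creep '[{"offset":[0,0,0.15],"yaw":0,"fingers":1},{"offset":[0,0,0.3],"yaw":0,"fingers":1},{"offset":[0,0,0.45],"yaw":0,"fingers":1},{"offset":[0,0,0.505],"yaw":0,"fingers":1},{"offset":[0,0,0.505],"yaw":0,"fingers":0.5}]' 60
python3 -m creep '[{"offset":[0,0,0],"yaw":0,"fingers":-0.5},{"offset":[0,0,0],"yaw":0,"fingers":-0.5},{"offset":[0,0,0],"yaw":0,"fingers":-0.5},{"offset":[0,0,0],"yaw":0,"fingers":-0.5},{"offset":[0,0,0],"yaw":0,"fingers":-0.5}]' 60
python3 -m creep '[{"offset":[0,0,0],"yaw":0,"fingers":-0.5},{"offset":[0,0,-0.05],"yaw":0,"fingers":-0.5},{"offset":[0,0,-0.1],"yaw":0,"fingers":-0.5},{"offset":[0,0,-0.1],"yaw":0,"fingers":-0.5},{"offset":[0,0,-0.1],"yaw":0,"fingers":-0.5}]' 60
```

```text
time_s: 4.88
tcp_pos: [0.4905, 0.1767, 0.0535]
eef_rot: [-2.324, -2.112, 0.005]
ft_force: [0.3, -0.3, -0.3]
width: 0.882
grip_force: 0.0
time_s: 5.3
tcp_pos: [0.4922, 0.1774, 0.0566]
eef_rot: [2.323, 2.113, 0.004]
ft_force: [0.0, -1.7, 7.0]
width: 0.459
grip_force: 60.6
time_s: 5.72
tcp_pos: [0.4917, 0.1774, 0.0708]
eef_rot: [2.324, 2.113, 0.002]
ft_force: [-0.3, -0.4, -1.5]
width: 0.46
grip_force: 60.5
```

```bash

python3 -m creep '[{"offset":[0,0,-0.2],"yaw":0,"fingers":-0.5},{"offset":[0,0,-0.4],"yaw":0,"fingers":-0.5},{"offset":[0,0,-0.6],"yaw":0,"fingers":-0.5},{"offset":[-0.1,0,-0.7],"yaw":0,"fingers":-0.5},{"offset":[-0.3,0.1,-0.7],"yaw":0,"fingers":-0.5}]' 60 >/dev/null
python3 -m creep '[{"offset":[-0.2,0.04,0],"yaw":0,"fingers":-0.5},{"offset":[-0.4,0.08,0],"yaw":0,"fingers":-0.5},{"offset":[-0.6,0.12,0],"yaw":0,"fingers":-0.5},{"offset":[-0.8,0.16,0],"yaw":0,"fingers":-0.5},{"offset":[-1,0.2,0],"yaw":0,"fingers":-0.5}]' 60 >/dev/null
python3 -m creep '[{"offset":[-0.2,0.05,0],"yaw":0,"fingers":-0.5},{"offset":[-0.4,0.1,0],"yaw":0,"fingers":-0.5},{"offset":[-0.6,0.15,0],"yaw":0,"fingers":-0.5},{"offset":[-0.8,0.2,0],"yaw":0,"fingers":-0.5},{"offset":[-0.896,0.223,0],"yaw":0,"fingers":-0.5}]' 60 >/dev/null
python3 -m creep '[{"offset":[0,0,0.1],"yaw":0,"fingers":-0.5},{"offset":[0,0,0.2],"yaw":0,"fingers":-0.5},{"offset":[0,0,0.2],"yaw":0,"fingers":-0.5},{"offset":[0,0,0.2],"yaw":0,"fingers":-0.5},{"offset":[0,0,0.2],"yaw":0,"fingers":-0.5}]' 60
python3 - <<'E'
from h import *
s=get_state(); M=R.from_rotvec(s['eef_rot']).as_matrix()
ex=np.array([.9954,-.0956,0]);ey=np.array([.0956,.9954,0]);print(s['tcp_pos']@ex,s['tcp_pos']@ey)
f=grab_frame('wrist')[...,::-1]; a=grab_frame('side')[...,::-1]
cv2.imwrite('pics/w4.png',np.hstack([cv2.resize(f[60:300,155:355],(400,480)),cv2.resize(a[150:246,225:305],(400,480),interpolation=cv2.INTER_CUBIC)]))
E
```

```text
time_s: 7.38
tcp_pos: [0.5385, -0.1578, 0.1457]
eef_rot: [2.324, 2.114, 0.0]
ft_force: [0.1, -0.3, -1.4]
width: 0.46
grip_force: 61.1
0.5510938029927044 -0.1056224129152287
```

View pics/w4.png

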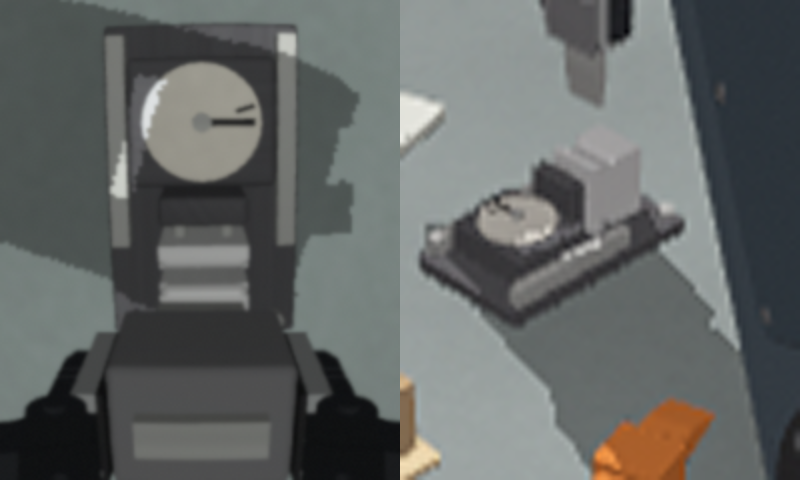

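```bash
python3 - <<'E'
from h import *
s=get_state(); f=cv2.cvtColor(grab_frame('wrist'),cv2.COLOR_RGB2GRAY)
ex=np.array([.9954,-.0956,0]);ey=np.array([.0956,.9954,0])
for v in range(172,216): print(v,int(f[v,245:268].mean()),round(onz('wrist',256,v,.06,s)@ey,4),end=' | ')
for v in(77,): print()
print('collar top back edge(ey of TCP+15):',[round(onz('wrist',256,60+r/2,s['tcp_pos'][2]+.034+.0005,s)@ey,4) for r in(314,365)], [round(onz('wrist',155+c/2,200,.06,s)@ex,4) for c in(159,250)],s['tcp_pos']@ey)
print('tongue',[round(onz('wrist',256,60+r/2,s['tcp_pos'][2]+.038,s)@ey,4) for r in(420,458)],[round(onz('wrist',155+c/2,280,s['tcp_pos'][2]+.038,s)@ex,4) for c in(133,269)])
E
```

```text
172 67 -0.0877 | 173 84 -0.0885 | 174 91 -0.0893 | 175 92 -0.0901 | 176 92 -0.0909 | 177 92 -0.0917 | 178 91 -0.0925 | 179 90 -0.0934 | 180 90 -0.0943 | 181 95 -0.0951 | 182 114 -0.0959 | 183 136 -0.0967 | 184 147 -0.0975 | 185 150 -0.0983 | 186 151 -0.0992 | 187 151 -0.1 | 188 150 -0.1008 | 189 149 -0.1016 | 190 145 -0.1024 | 191 137 -0.1033 | 192 125 -0.1041 | 193 107 -0.1049 | 194 93 -0.1058 | 195 90 -0.1066 | 196 90 -0.1074 | 197 90 -0.1083 | 198 90 -0.1091 | 199 90 -0.1099 | 200 92 -0.1108 | 201 99 -0.1116 | 202 113 -0.1125 | 203 126 -0.1133 | 204 137 -0.1142 | 205 148 -0.115 | 206 156 -0.1159 | 207 154 -0.1168 | 208 149 -0.1177 | 209 143 -0.1185 | 210 124 -0.1194 | 211 92 -0.1202 | 212 69 -0.1211 | 213 64 -0.122 | 214 62 -0.1228 | 215 55 -0.1237 | 
collar top back edge(ey of TCP+15): [np.float64(-0.0797), np.float64(-0.0908)] [np.float64(0.5326), np.float64(0.5694)] -0.10568664475338016
tongue [np.float64(-0.1016), np.float64(-0.1111)] [np.float64(0.5352), np.float64(0.5635)]
```

```bash

python3 -m creep '[{"offset":[0.003,0.008,0.08],"yaw":0,"fingers":-0.5},{"offset":[0.003,0.008,0.16],"yaw":0,"fingers":-0.5},{"offset":[0.003,0.008,0.24],"yaw":0,"fingers":-0.5},{"offset":[0.003,0.008,0.3],"yaw":0,"fingers":-0.5},{"offset":[0.003,0.008,0.3],"yaw":0,"fingers":-0.5}]' 60
python3 -m creep '[{"offset":[0,0,0.02],"yaw":0,"fingers":-0.5},{"offset":[0,0,0.04],"yaw":0,"fingers":-0.5},{"offset":[0,0,0.06],"yaw":0,"fingers":-0.5},{"offset":[0,0,0.08],"yaw":0,"fingers":-0.5},{"offset":[0,0,0.1],"yaw":0,"fingers":-0.5}]' 60
```

```text
time_s: 7.95
tcp_pos: [0.5384, -0.1578, 0.0975]
eef_rot: [-2.322, -2.112, 0.003]
ft_force: [-0.7, -2.4, -3.7]
width: 0.458
grip_force: 61.0
time_s: 8.37
tcp_pos: [0.5398, -0.158, 0.0852]
eef_rot: [2.324, 2.113, 0.001]
ft_force: [0.4, -5.6, 1.8]
width: 0.458
grip_force: 61.2
```

```bash

python3 -m creep '[{"offset":[0,0,0.03],"yaw":0,"fingers":-0.5},{"offset":[0,0,0.06],"yaw":0,"fingers":-0.5},{"offset":[0,0,0.09],"yaw":0,"fingers":-0.5},{"offset":[0,0,0.12],"yaw":0,"fingers":-0.5},{"offset":[0,0,0.14],"yaw":0,"fingers":-0.5}]' 60
python3 -m creep '[{"offset":[0,0,0.01],"yaw":0,"fingers":-0.5},{"offset":[0,0,0.02],"yaw":0,"fingers":-0.5},{"offset":[0,0,0.03],"yaw":0,"fingers":-0.5},{"offset":[0,0,0.03],"yaw":0,"fingers":-0.5},{"offset":[0,0,0.03],"yaw":0,"fingers":-0.5}]' 60
```

```text
time_s: 8.78
tcp_pos: [0.5394, -0.158, 0.0635]
eef_rot: [2.324, 2.113, -0.0]
ft_force: [-0.4, -6.1, 1.9]
width: 0.458
grip_force: 61.4
time_s: 9.2
tcp_pos: [0.5395, -0.158, 0.0614]
eef_rot: [2.324, 2.113, -0.0]
ft_force: [-10.7, -1.7, 28.1]
width: 0.46
grip_force: 64.8
```

```bash

python3 -m creep '[{"offset":[0,0,-0.01],"yaw":0,"fingers":-0.5},{"offset":[0,0,-0.01],"yaw":0,"fingers":1},{"offset":[0,0,-0.01],"yaw":0,"fingers":1},{"offset":[0,0,-0.01],"yaw":0,"fingers":1},{"offset":[0,0,-0.01],"yaw":0,"fingers":1}]' 60
python3 -m creep '[{"offset":[0,0,-0.1],"yaw":0,"fingers":1},{"offset":[0,0,-0.3],"yaw":0,"fingers":1},{"offset":[0,0,-0.5],"yaw":0,"fingers":1},{"offset":[0,0,-0.5],"yaw":0,"fingers":1},{"offset":[0,0,-0.5],"yaw":0,"fingers":1}]' 
python3 - <<'E'
from h import *
f=grab_frame('wrist')[...,::-1]; a=grab_frame('side')[...,::-1]
cv2.imwrite('pics/w5.png',np.hstack([cv2.resize(f[60:300,155:355],(400,480)),cv2.resize(a[150:246,225:305],(400,480),interpolation=cv2.INTER_CUBIC)]))
E
```

```text
time_s: 9.62
tcp_pos: [0.5393, -0.1574, 0.0606]
eef_rot: [-2.324, -2.113, 0.0]
ft_force: [0.4, 0.1, -0.2]
width: 0.991
grip_force: 0.0
time_s: 10.03
tcp_pos: [0.5401, -0.1579, 0.1372]
eef_rot: [2.323, 2.112, 0.002]
ft_force: [-1.0, -0.4, -0.7]
width: 1.0
grip_force: 0.0
```

View pics/w5.png

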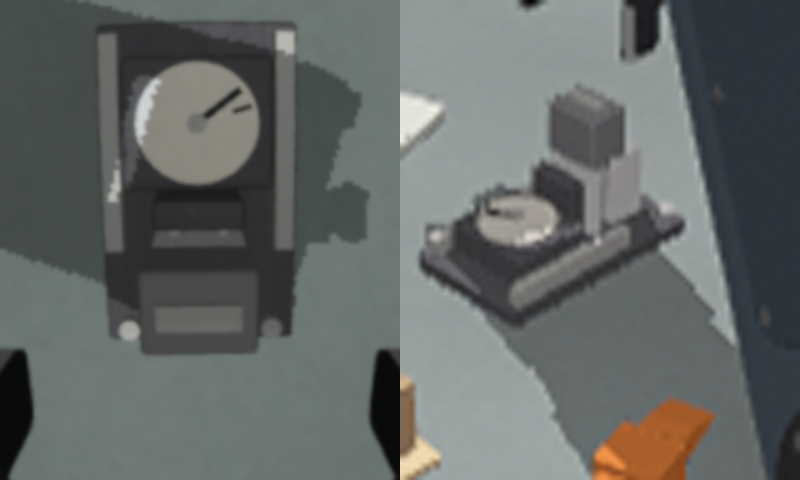

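The pointer runs from the dial centre (197,123) to (240,91), about 0.64 rad, and the mark at (243,108) is about 0.3, so the thin leaf binds. I'll check its seating height by triangulation, back away, and check the other two leaves.

```bash
python3 - <<'E'
from h import *
s=get_state()
o1,d1=ray('wrist',254,219.5,s);o2,d2=ray('side',263,169.8)
t=np.linalg.lstsq(np.c_[d1,-d2],o2-o1,rcond=None)[0];print(o1+d1*t[0],o2+d2*t[1],'expect tongue top z .100')
E
python3 -m creep '[{"offset":[0,0,-0.2],"yaw":0,"fingers":1},{"offset":[0,0,-0.4],"yaw":0,"fingers":1},{"offset":[0,0,-0.6],"yaw":0,"fingers":1},{"offset":[0,0,-0.6],"yaw":0,"fingers":1},{"offset":[0,0,-0.6],"yaw":0,"fingers":1}]'
python3 - <<'E'
from h import *
f=grab_frame('wrist')[...,::-1]; a=grab_frame('side')[...,::-1]
cv2.imwrite('pics/w6.png',np.hstack([cv2.resize(f[40:280,155:355],(400,480)),cv2.resize(a[150:286,145:285],(400,480),interpolation=cv2.INTER_CUBIC)]))
E
```

```text
[ 0.53582567 -0.16030851  0.09755948] [ 0.53494802 -0.16143221  0.09803056] expect tongue top z .100
time_s: 10.55
tcp_pos: [0.5397, -0.1578, 0.226]
eef_rot: [2.324, 2.113, 0.001]
ft_force: [-0.2, -0.2, -1.6]
width: 1.0
grip_force: 0.0
```

View pics/w6.png

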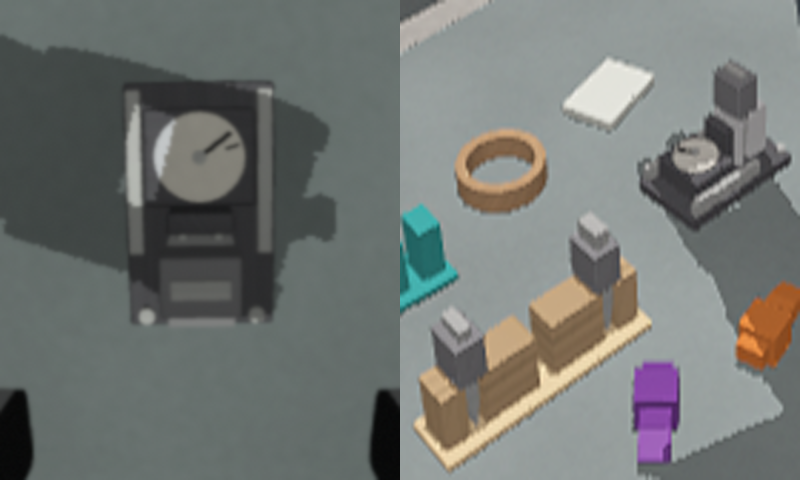

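The last view shows the thin leaf home in the clamp at (735,90) with the pointer past the mark. The mid leaf at (458,340) and thick leaf at (593,245) hang upright in the rack, and the bystanders in view, the tape and the squeegee, are undisturbed.

```bash
python3 -c "
from cell import *
print(finish_job())"
```

```text
the job is handed in; nothing more can be done
None
```

The thinnest leaf was the first to bind, reading about 0.64 rad against the 0.3 mark, and it stands fully home in the clamp while the other two leaves hang untouched in the rack; the job is handed in after about 11 s of robot time.

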